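Stand the slide sleeve up and draw out its cassette by the two catches

TASK

The flat grey sleeve with the slide cassette in it has been left lying on its broad face. Stand the sleeve upright on its foot, with the cassette's end up, and let go of it; then squeeze the two side catches of the cassette together and draw the cassette straight up out of the sleeve, which must stay standing. Finish still squeezing and holding the cassette steady and upright in the gripper, its foot clear above the sleeve's top; leave the vials, the scissors and the small pointed metal bar where they are.

Things in the scene. Friction and masses are not known exactly. Their poses are not given: they have to be found in the camera images.
- sleeve: Grey plastic sleeve: flat box, x -45..+45 mm (closed, very heavy foot at -x, mouth at +x), y -31..+31, z 0..40 mm, 0.32 to 0.48 kg. Origin: centre of the broad face it lies on at the start, z up, mouth pointing away from the robot within 0.5 rad. Tipped up past 60 degrees it rights itself; held lightly (5 N) it also turns between the fingers. Side walls plain from x -45 to +23, then windows.
- sleeve_foot (a point): Centre of the sleeve's foot face, 45 mm from the sleeve's middle along its -x; on the table when the sleeve stands (its x axis straight up).
- sleeve_mouth (a point): Centre of the sleeve's open mouth, 90 mm from the foot.
- cassette: Aluminium slide cassette, 0.14 kg, loose in the sleeve (1 to 3 mm play), axes parallel to the sleeve's, origin 4 mm above it along z at the start. From x -36.5 mm (foot, 50 mm wide, z 0..29 mm) to +75 mm (head block, 32 mm wide). Finger pads stand 36 mm out of the mouth. It leaves along +x only with both catches pressed; pulled unpressed, the sleeve comes along.
- cassette_foot (a point): Centre of the cassette's foot end face (x = -36.5 mm); about 8 mm above the sleeve's foot face when seated.
- cassette_top (a point): Centre of the top of the cassette's head block (x = +75 mm).
- catch_left (a joint): Left catch (cassette's +y side): travel toward the middle in m, 0 = sprung out (locked), 0.006 = fully squeezed, stopped hard; free of the sleeve from 0.004. Spring 2 N at rest to 5 N fully in.
- catch_right (a joint): Right catch (the cassette's -y side), the same, mirrored.
- catch_left_pad (a point): Middle of the outer face of the left catch's black finger pad, 30 mm long along the cassette's x, 26 mm along z. The two pads' outer faces are 58 mm apart at rest, 46 mm squeezed; their lower ends stand 6 mm above the mouth when seated, this point 21 mm above it.
- catch_right_pad (a point): The same point on the right catch.
- vial_1: Bystander: small glass vial, 22 mm across, 51 mm tall, standing to one side of the sleeve. Origin: centre of its underside. Leave it standing.
- vial_3: Bystander: another vial, 22 mm across, 51 mm tall, on the other side. Leave it standing.
- ear_bar: Bystander: small metal bar with a point, 86 mm long, 8 mm thick, lying flat. Leave it.
- scissors: Bystander: fine scissors, 121 mm long, 5 mm thick, lying flat. Leave them.
Not all that is in view belongs to the job. Leave any turquoise look-alike of the sleeve alone.

How it is judged:
By the outcome, as a careful person would: the job done as asked, in the order asked, and still so for the second after the job is handed in, while the arm keeps its last pose, push and grip.
It also fails if it takes over 48 s, if anything falls off the work surface, if the arm or the gripper's body presses on something with over 40 N, if the wrist force passes 120 N, or if a joint passes its speed limit or range.

ROBOT

A 6-joint arm with a two-finger parallel gripper is mounted at the origin on a cart in front of the work surface, level with it; the furniture and walls round the work are solid. World frame = base frame: x ahead of the robot, y to its left, z up, the work surface at z = 0. Lengths are in m, angles in degrees, forces in N, time in s.
With the tool pointing down it reaches from about 0.375 to 0.825 m from the base axis. Payload 5.5 kg.
Tool frame: the origin (TCP) lies at the very end of the fingers, on their centre line; the grasp point (between the pads) lies 19 mm behind it (arm.tcp_to_grasp is the distance from the TCP to the grasp point, in m); z points along the fingers, y is the direction in which the jaws open and shut (so a half turn about z gives the same grasp; the last joint's range is limited). The gripper opens to 85 mm and grips with 20 to 120 N. Pads are 22 mm wide; open, the fingers measure 114 mm over their backs; the gripper's body (76 mm by 85 mm) begins 54 mm behind the grasp point. The pads swing forward as they close: fully open they stand 13 mm farther back than shut.
Start: joints at [-72.594, 17.962, -2.699, 69.339, 0, 90], TCP at [0.179, -0.573, 0.231] pointing down, gripper open.
Joint ranges: [-152.73, 152.73], [-39.44, 99.34], [-58.76, 71.6], [-118.89, 123.64], [-81.53, 83.1], [-180, 180]. Speed limits (degrees/s): [136.94, 136.94, 172.46, 180, 180, 180].

INTERFACE

Orientations are given as [roll, pitch, yaw] about the fixed x, y, z axes, in that order (R = Rz(yaw) Ry(pitch) Rx(roll)).
In Python, from station import monitor, imaging, sign_off, arm gives the robot as it stands.
- The arm moves only by the tool arm_command, never from a script. Its argument "series" is a list of rows, each an object with "hand": the closure, from -1 (fully open) to 1 (shut); "slide": the shift along the world's x, y, z each as a share of 0.06 m, from -1 to 1, a list of three; "angular": the turn, a rotation vector about the world's x, y, z each as a share of 5 degrees, from -1 to 1, a list of three. A call has 1 to 8 rows; each row shifts and turns the pose as measured when the row begins; what a row does not reach is not made up. A row lasts 1/8 s, in which the tool goes at most 62.5 mm and 10.7 degrees, less where a joint would pass 70% of its speed; a pose out of reach is approached as far as the arm can. A call with a number of a shift or a turn outside -1 to 1 is refused whole. A call with a gripper value outside its range is refused whole. The fingers move at their own pace and stop on an object; "squeeze" is the grip in N (left out, the last holds). Time passes only in rows, so rows that do not move let the fingers close. It gives the time, the measured TCP pose, the force and the opening at its end, in the units of the state.
- monitor.get_obs(): the state, without advancing time (a new reading comes with each control period).
- imaging.capture(name): name is "scene" or "top" or "wrist"; returns the picture (400x640x3 uint8, red, green, blue); there is no depth.
- imaging.camera_params(name): a dict with "mtx" (3x3 intrinsics, pixels), "rvec" (rotation vector, rad) and "tvec" (3), from world to camera coordinates, as OpenCV has them. Camera axes: x right, y down, z forward; pixel columns grow to the right and rows downward; lengths in m; the calibration is good to about 2 mm. A picture is of the moment at which its call begins: read the wrist's pose just before it. camera_params takes no time and is no camera call; for the wrist camera it gives the pose at the moment of the call.
- sign_off(): hands the job in, once; it reports no verdict.
The state is a dict: "clock": time; "joint_pos": joint angles; "qvel": joint speeds; "joint_torque": joint torques, N m; "position": TCP position; "orientation": TCP orientation; "ft_force": force on the tool from outside, world axes, zero at the start; "ft_torque": the same for the moment, N m; "opening": finger opening in m.
Only numpy, scipy, OpenCV 4.12 (cv2) and the standard library are available. Lean on these libraries where they do the work, as an engineer would, in place of code of your own. Each camera call takes 0.05 s, during which the arm holds its last target.

## Working session

There is one attempt and no reset: what is moved stays moved. The work goes in short steps, Python scripts to look and compute and a tool call to move; the robot and the scene stay as the last step left them, time stands still between calls to the robot, and variables do not carry over. Pictures are saved under pics/ and viewed, and the job is handed in when it is done.

Besides the shell and the picture viewer there is one more tool, called after "Emit:" by a JSON object that holds its "name" and its "arguments". arm_command: Moves the arm, as the interface text tells. Shift numbers are shares of 0.06 m and turn numbers shares of 5 degrees, none past 1 either way. Its arguments: {"type":"object","properties":{"series":{"type":"array","items":{"type":"object","properties":{"hand":{"type":"number"},"slide":{"type":"array","items":{"type":"number","minimum":-1,"maximum":1}},"angular":{"type":"array","items":{"type":"number","minimum":-1,"maximum":1}}}}},"squeeze":{"type":"number"}},"required":["series"]}

```bash
ls; mkdir -p pics
python3 - <<'E'
from station import monitor, imaging, arm
import cv2, numpy as np
print(monitor.get_obs()); print(arm.tcp_to_grasp)
for n in ["scene","top"]:
    im=imaging.capture(n); cv2.imwrite(f"pics/{n}0.png",im[:,:,::-1])
    p=imaging.camera_params(n); R=cv2.Rodrigues(np.array(p["rvec"],float))[0]
    print(n,p["mtx"],-R.T@np.array(p["tvec"]).ravel())
E
```

```text
pics
{'clock': 0.0, 'joint_pos': array([-7.25940132e+01,  1.80038342e+01, -2.75569041e+00,  6.93395155e+01,
       -1.25772109e-03,  8.99996717e+01]), 'qvel': array([ 8.81438143e-03, -5.78021570e-02, -3.63001301e-02, -3.01096682e-05,
       -6.78707850e-02,  3.08109371e-02]), 'joint_torque': array([ 1.72750305e-06, -5.39592505e+01,  3.39750659e+01,  1.91989623e-02,
       -5.77240280e-05, -1.44098014e-07]), 'position': array([ 0.17930084, -0.57196454,  0.23042711]), 'orientation': array([-1.79900960e+02,  1.25715180e-03,  1.74063172e+01]), 'ft_force': array([-0.14179816,  0.66861795, -0.24770687]), 'ft_torque': array([-0.00292348,  0.00621676, -0.04321536]), 'opening': 0.08553638034732064}
0.0187
scene [[453.24675893   0.         325.37731474]
 [  0.         453.24675893 199.06684563]
 [  0.           0.           1.        ]] [ 0.31892385 -0.76461189  0.59180042]
top [[471.80568029   0.         324.84845758]
 [  0.         471.80568029 204.3301237 ]
 [  0.           0.           1.        ]] [ 0.55012968 -0.13271465  0.96760806]
```

View pics/scene0.png

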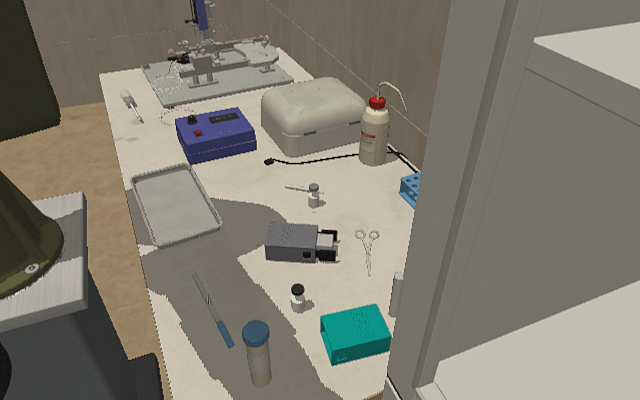

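View pics/top0.png

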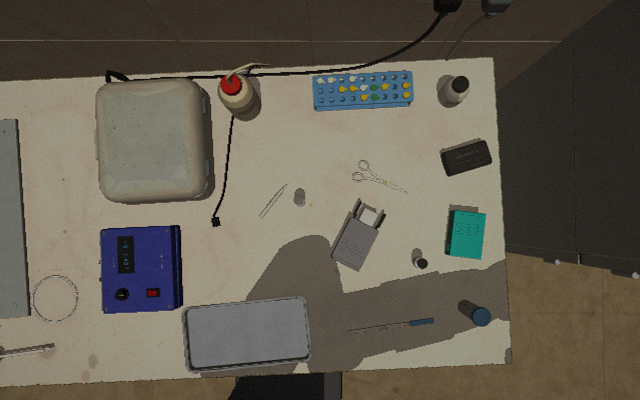

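The top view shows the grey sleeve at about (357,243), with the metal cassette head at (370,213). The turquoise look-alike is at (467,235), the vials at (299,197) and (420,262), the ear bar at (273,200) and the scissors at (378,177). The grey one is the target because it has the cassette with black pads. I'll enlarge it to confirm.

```bash
cat > h.py <<'E'
from station import monitor, imaging, arm
import cv2, numpy as np
from scipy.spatial.transform import Rotation as Ro
def cam(n):
    p=imaging.camera_params(n); R=cv2.Rodrigues(np.array(p["rvec"],float))[0]
    return np.array(p["mtx"]),R,np.array(p["tvec"],float).ravel()
def ray(n,uv,z,c=None):
    K,R,t=c or cam(n); C=-R.T@t; d=R.T@np.linalg.solve(K,[uv[0],uv[1],1]); return C+d*(z-C[2])/d[2]
def proj(n,P,c=None):
    K,R,t=c or cam(n); q=K@(R@np.asarray(P,float)+t); return q[:2]/q[2]
def tri(obs):
    A=np.zeros((3,3));b=np.zeros(3)
    for n,uv in obs:
        K,R,t=cam(n);C=-R.T@t;d=R.T@np.linalg.solve(K,[uv[0],uv[1],1]);d/=np.linalg.norm(d)
        M=np.eye(3)-np.outer(d,d);A+=M;b+=M@C
    return np.linalg.solve(A,b)
E
python3 - <<'E'
import cv2
a=cv2.imread("pics/top0.png")[190:280,320:440]; b=cv2.imread("pics/scene0.png")[210:280,250:350]
cv2.imwrite("pics/ct.png",cv2.resize(a,None,fx=6.6,fy=6.6,interpolation=cv2.INTER_CUBIC))
cv2.imwrite("pics/cs.png",cv2.resize(b,None,fx=8,fy=8,interpolation=cv2.INTER_CUBIC))
E
```

```text
(no output)
```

View pics/ct.png

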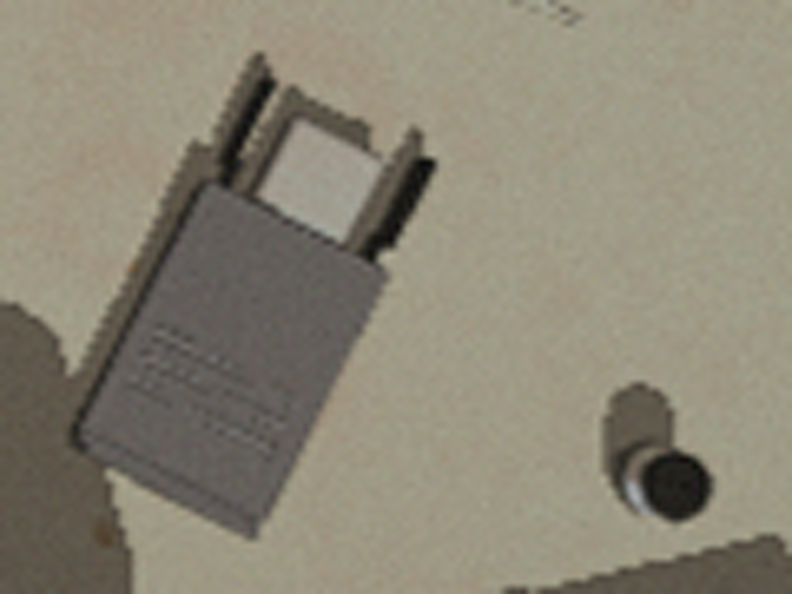

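View pics/cs.png

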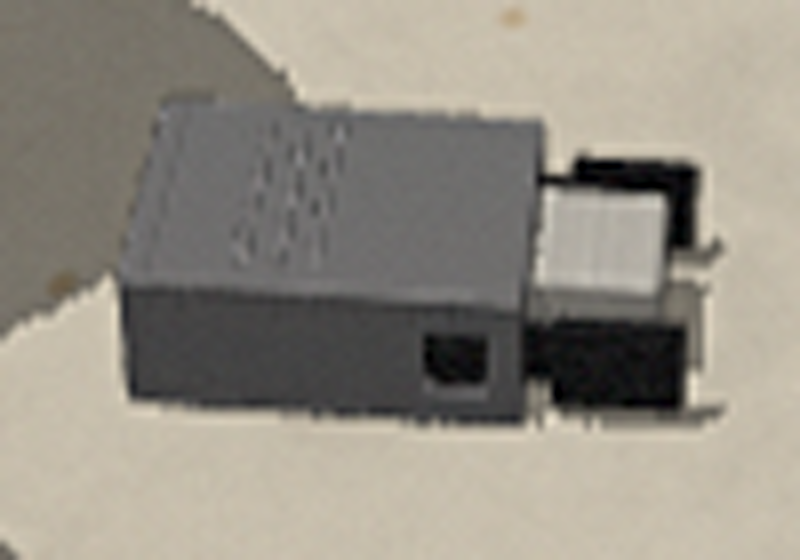

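Run:
```python
from h import *
f=lambda u,v:(u/6.6+320,v/6.6+190)
pts=dict(ml=(210,180),mr=(387,265),fr=(257,537),fl=(78,437))
P={k:ray("top",f(*v),0.04) for k,v in pts.items()}
for k,v in P.items(): print(k,v.round(4))
m=(P['ml']+P['mr'])/2; b=(P['fl']+P['fr'])/2
d=m-b; yaw=np.degrees(np.arctan2(d[1],d[0])); print("c",(m+b)/2,"len",np.linalg.norm(d),"w",np.linalg.norm(P['ml']-P['mr']),"yaw",yaw, np.degrees(np.arctan2(*(P['ml']-P['mr'])[[0,1]]*[-1,1])))
# scene check: top corners
g=lambda u,v:(u/8+250,v/8+210)
for v in [(160,100),(543,122),(522,308),(122,280)]: print("scene",ray("scene",g(*v),0.04).round(4))
for n,uv,z in [("vial1",(675/6.6+320,485/6.6+190),.051),("vial3",(299,192),.051),("scis",(408,192),0),("scis2",(355,178),0)]: print(n,ray("top",uv,z).round(3))
```

```text
ml [ 0.5593 -0.1789  0.04  ]
mr [ 0.5342 -0.2315  0.04  ]
fr [ 0.4536 -0.193   0.04  ]
fl [ 0.4829 -0.1399  0.04  ]
c [ 0.50751191 -0.18582907  0.04      ] len 0.08759309935491502 w 0.058297329590565196 yaw -26.284829677693043 -25.462440460641535
scene [ 0.4805 -0.1416  0.04  ]
scene [ 0.5599 -0.1819  0.04  ]
scene [ 0.5325 -0.2369  0.04  ]
scene [ 0.4547 -0.196   0.04  ]
vial1 [ 0.47  -0.315  0.051]
vial3 [ 0.608 -0.075  0.051]
scis [ 0.612 -0.296  0.   ]
scis2 [ 0.64  -0.187  0.   ]
```

The crop confirms it: a grey sleeve with window, an aluminium head block and two black pads. The two views agree on centre ≈ (0.507,-0.187) and yaw ≈ -26.5°. I'll move over it and turn the wrist by +136°, which keeps joint 6 away from its limit.

Emit:
{"name": "arm_command", "arguments": {"series": [{"hand": -1, "slide": [0.5, 0.5, 0], "angular": [0, 0, 1]}, {"slide": [0.8, 0.8, 0], "angular": [0, 0, 1], "hand": -1}, {"slide": [0.8, 0.9, 0], "angular": [0, 0, 1], "hand": -1}, {"slide": [0.8, 0.9, 0], "angular": [0, 0, 1], "hand": -1}], "squeeze": 60}}

```text
clock: 0.6
position: [0.337, -0.4024, 0.2283]
orientation: [-179.8, 0.0, 37.6]
ft_force: [1.0, -0.1, 0.2]
opening: 0.0854
```

```bash
python3 -c "
from h import *
o=monitor.get_obs();print(o['clock'],o['position'],o['orientation'],o['joint_pos'].round(1))"
```

```text
0.6 [ 0.33701864 -0.40239548  0.22834215] [-1.79794500e+02  8.50585622e-03  3.75539607e+01] [-50.1  10.1 -13.2  66.9   0.   92.4]
```

Emit:
{"name": "arm_command", "arguments": {"series": [{"hand": -1, "slide": [0.7, 0.8, 0], "angular": [0, 0, 1]}, {"slide": [0.7, 0.8, 0], "angular": [0, 0, 1]}, {"slide": [0.7, 0.8, 0], "angular": [0, 0, 1]}, {"slide": [0.5, 0.6, 0], "angular": [0, 0, 1]}, {"slide": [0.3, 0.4, 0], "angular": [0, 0, 1]}, {"slide": [0, 0, 0], "angular": [0, 0, 1]}, {"slide": [0, 0, 0], "angular": [0, 0, 1]}, {"slide": [0, 0, 0], "angular": [0, 0, 1]}]}}

```text
validation failed for argument at $.se...
```

Emit:
{"name": "arm_command", "arguments": {"series": [{"hand": -1, "slide": [0, 0, 0], "angular": [0, 0, 1]}, {"slide": [0, 0, 0], "angular": [0, 0, 1]}, {"slide": [0, 0, 0], "angular": [0, 0, 1]}, {"slide": [0, 0, 0], "angular": [0, 0, 1]}, {"slide": [0, 0, 0], "angular": [0, 0, 1]}, {"slide": [0, 0, 0], "angular": [0, 0, 1]}, {"slide": [0, 0, 0], "angular": [0, 0, 1]}, {"slide": [0, 0, 0], "angular": [0, 0, 1]}]}}

```text
validation failed for argument at $.se...
```

Emit:
{"name": "arm_command", "arguments": {"series": [{"hand": -1, "slide": [0.7, 0.8, 0], "angular": [0, 0, 1]}, {"hand": -1, "slide": [0.7, 0.8, 0], "angular": [0, 0, 1]}, {"hand": -1, "slide": [0.7, 0.8, 0], "angular": [0, 0, 1]}, {"hand": -1, "slide": [0.5, 0.6, 0], "angular": [0, 0, 1]}, {"hand": -1, "slide": [0.3, 0.4, 0], "angular": [0, 0, 1]}, {"hand": -1, "slide": [0, 0, 0], "angular": [0, 0, 1]}, {"hand": -1, "slide": [0, 0, 0], "angular": [0, 0, 1]}, {"hand": -1, "slide": [0, 0, 0], "angular": [0, 0, 1]}]}}

```text
clock: 1.6
position: [0.5106, -0.1925, 0.2253]
orientation: [-179.5, -0.0, 79.4]
ft_force: [-0.1, 0.1, -0.9]
opening: 0.0852
```

Emit:
{"name": "arm_command", "arguments": {"series": [{"hand": -1, "slide": [0, 0, 0], "angular": [0, 0, 1]}, {"hand": -1, "slide": [0, 0, 0], "angular": [0, 0, 1]}, {"hand": -1, "slide": [0, 0, 0], "angular": [0, 0, 1]}, {"hand": -1, "slide": [0, 0, 0], "angular": [0, 0, 1]}, {"hand": -1, "slide": [0, 0, 0], "angular": [0, 0, 1]}, {"hand": -1, "slide": [0, 0, 0], "angular": [0, 0, 1]}, {"hand": -1, "slide": [0, 0, 0], "angular": [0, 0, 1]}, {"hand": -1, "slide": [0, 0, 0], "angular": [0, 0, 1]}]}}

```text
clock: 2.6
position: [0.508, -0.1913, 0.2216]
orientation: [-179.2, -0.3, 120.8]
ft_force: [0.2, -0.3, 0.1]
opening: 0.0856
```

Emit:
{"name": "arm_command", "arguments": {"series": [{"hand": -1, "slide": [0.1, 0, 0], "angular": [0, 0, 1]}, {"hand": -1, "slide": [0, 0, 0], "angular": [0, 0, 1]}, {"hand": -1, "slide": [0, 0, 0], "angular": [0, 0, 1]}, {"hand": -1, "slide": [0, 0, 0], "angular": [0, 0, 1]}, {"hand": -1, "slide": [0, 0, -0.5], "angular": [0, 0, 1]}, {"hand": -1, "slide": [0, 0, -0.5], "angular": [0, 0, 1]}, {"hand": -1, "slide": [0, 0, 0], "angular": [0, 0, 0.2]}, {"hand": -1, "slide": [0, 0, 0], "angular": [0, 0, 0]}]}}

```text
clock: 3.6
position: [0.5125, -0.1907, 0.1587]
orientation: [-179.1, -0.5, 152.8]
ft_force: [-0.1, -0.5, 0.2]
opening: 0.0856
```

```bash
python3 -c "
from h import *
o=monitor.get_obs();print(o['clock'],o['position'],o['orientation'],o['joint_pos'].round(1))
c=cam('wrist');im=imaging.capture('wrist')[:,:,::-1].copy();cv2.imwrite('pics/w1.png',im)
import math
y=math.radians(-26.5)
for xs,ys in [(-45,-31),(-45,31),(45,31),(45,-31)]:
  p=[.507+(xs*math.cos(y)-ys*math.sin(y))/1e3,-.187+(xs*math.sin(y)+ys*math.cos(y))/1e3,.04]
  print(proj('wrist',p,c).round(0))
"
```

```text
3.6 [ 0.51254576 -0.19068777  0.15873766] [-179.0962992    -0.50533393  152.7548812 ] [-19.9  15.1 -16.2  59.3  -0.8   7.3]
[288. 142.]
[357. 141.]
[355. 235.]
[292. 235.]
```

View pics/w1.png

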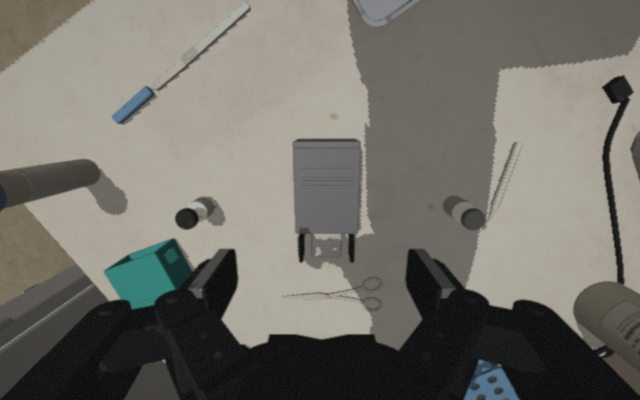

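Wrist view: sleeve corners at (293,140), (360,140), (358,233) and (294,233), about 3 px right of where I predicted. That means shifting about 2 mm in +y. The fingers straddle it cleanly, so I'll descend.

Emit:
{"name": "arm_command", "arguments": {"series": [{"hand": -1, "slide": [0.05, 0.05, -0.7], "angular": [0, 0, 0]}, {"hand": -1, "slide": [0, 0, -0.7], "angular": [0, 0, 0]}, {"hand": -1, "slide": [0, 0, -0.5], "angular": [0, 0, 0]}, {"hand": -1, "slide": [0, 0, -0.3], "angular": [0, 0, 0]}, {"hand": -1, "slide": [0, 0, 0], "angular": [0, 0, 0]}]}}

```text
clock: 4.28
position: [0.5213, -0.1897, 0.0304]
orientation: [-179.2, 0.2, 152.5]
ft_force: [-0.2, -0.1, 1.1]
opening: 0.0854
```

Emit:
{"name": "arm_command", "arguments": {"series": [{"hand": -1, "slide": [-0.1, 0.02, -0.25], "angular": [0, 0, 0]}, {"hand": -1, "slide": [-0.03, 0, -0.12], "angular": [0, 0, 0]}, {"hand": -1, "slide": [0, 0, 0], "angular": [0, 0, 0]}]}}

```text
clock: 4.65
position: [0.5152, -0.1892, 0.0096]
orientation: [-179.2, 0.4, 152.4]
ft_force: [0.1, 0.6, -0.4]
opening: 0.0855
```

Emit:
{"name": "arm_command", "arguments": {"series": [{"hand": -1, "slide": [0, 0, -0.06], "angular": [0, 0, 0]}, {"hand": 1, "slide": [0, 0, 0], "angular": [0, 0, 0]}, {"hand": 1, "slide": [0, 0, 0], "angular": [0, 0, 0]}, {"hand": 1, "slide": [0, 0, 0], "angular": [0, 0, 0]}, {"hand": 1, "slide": [0, 0, 0], "angular": [0, 0, 0]}, {"hand": 1, "slide": [0, 0, 0], "angular": [0, 0, 0]}], "squeeze": 50}}

```text
clock: 5.4
position: [0.516, -0.1898, 0.0071]
orientation: [-179.2, 0.5, 152.4]
ft_force: [-0.3, -0.8, 0.3]
opening: 0.0612
```

Emit:
{"name": "arm_command", "arguments": {"series": [{"hand": 1, "slide": [0, 0, 0.4], "angular": [0, 0, 0]}, {"hand": 1, "slide": [0, 0, 0.5], "angular": [0, 0, 0]}, {"hand": 1, "slide": [0, 0, 0.3], "angular": [0, 0, 0]}, {"hand": 1, "slide": [0, 0, 0], "angular": [0, 0, 0]}]}}

```text
clock: 5.9
position: [0.5127, -0.1882, 0.0772]
orientation: [-179.2, 0.1, 152.4]
ft_force: [0.1, 0.3, -6.1]
opening: 0.0614
```

```bash
cat > look.py <<'E'
import sys; from h import *
n,name,x0,y0,x1,y1,s=sys.argv[1],sys.argv[2],*map(float,sys.argv[3:8])
o=monitor.get_obs();print(o['clock'],o['position'].round(4),o['orientation'].round(1),o['joint_pos'].round(1),o['ft_force'].round(1),o['opening'])
im=imaging.capture(n)[:,:,::-1]; cv2.imwrite('pics/full_'+name,im)
cv2.imwrite('pics/'+name,cv2.resize(im[int(y0):int(y1),int(x0):int(x1)],None,fx=s,fy=s,interpolation=cv2.INTER_CUBIC))
E
python3 look.py scene s2.png 200 100 400 280 3.3
```

```text
5.9 [ 0.5127 -0.1882  0.0772] [-1.792e+02  1.000e-01  1.524e+02] [-19.7  18.6 -23.1  48.3  -0.8   7.9] [ 0.1  0.3 -6.1] 0.061405162337473555
```

View pics/s2.png

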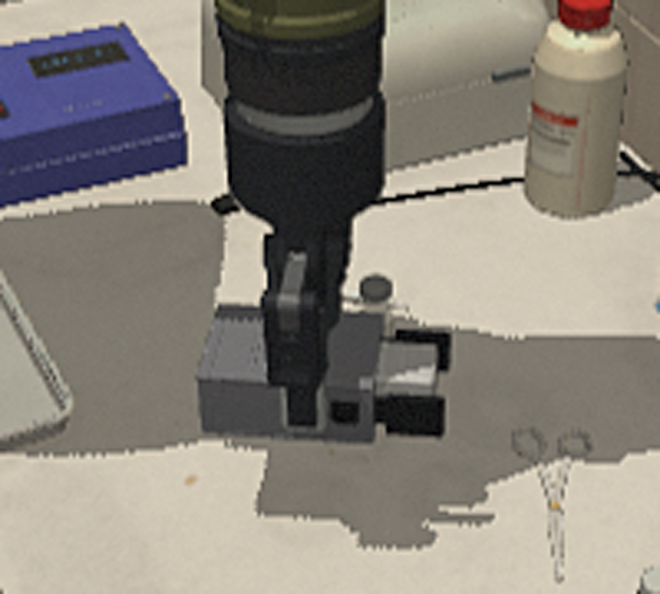

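Held level, with 6 N of weight. Next I'll tilt mouth-up about -y_s, moving slightly up and outward.

Emit:
{"name": "arm_command", "arguments": {"series": [{"hand": 1, "slide": [0.05, -0.02, 0.1], "angular": [-0.45, -0.89, 0]}, {"hand": 1, "slide": [0.05, -0.02, 0.1], "angular": [-0.45, -0.89, 0]}, {"hand": 1, "slide": [0.05, -0.02, 0.1], "angular": [-0.45, -0.89, 0]}, {"hand": 1, "slide": [0.05, -0.02, 0.1], "angular": [-0.45, -0.89, 0]}, {"hand": 1, "slide": [0.05, -0.02, 0.1], "angular": [-0.45, -0.89, 0]}, {"hand": 1, "slide": [0.05, -0.02, 0.1], "angular": [-0.45, -0.89, 0]}]}}

```text
clock: 6.7
position: [0.5222, -0.1924, 0.1014]
orientation: [-179.5, 29.7, 152.3]
ft_force: [0.5, -0.1, -5.8]
opening: 0.0614
```

```bash
python3 -c "
from h import *
o=monitor.get_obs();print(o['position'],o['orientation'],o['joint_pos'].round(1));print(Ro.from_euler('xyz',o['orientation'],degrees=True).as_matrix().round(3))"
```

```text
[ 0.5222195  -0.19238003  0.10143766] [-179.50833099   29.69799224  152.33836822] [-16.7  -0.1 -52.1   8.9  -5.9   9.5]
[[-0.769  0.468  0.435]
 [ 0.403  0.884 -0.238]
 [-0.495 -0.007 -0.869]]
```

Joint 3 is nearing its lower limit (-58.8). I'll fit the planar arm model from readings so far to see where a 70° tilt is reachable.

```bash
cat > kin.py <<'E'
import numpy as np
from scipy.optimize import brentq, least_squares
D=[(18.00,-2.756,69.34,.5994,.2304),(10.1,-13.2,66.9,.5249,.2283),(15.1,-16.2,59.3,.5469,.1587),(18.6,-23.1,48.3,.5461,.0772),(-.1,-52.1,8.9,.5555,.1014)]
def rows(j2,j3,j4):
    a,q,p=np.radians([j2,j2-j3,j2-j3+j4]);s,c=np.sin,np.cos
    return np.array([[1,0,s(a),c(q),s(q),c(p)],[0,1,c(a),-s(q),c(q),-s(p)]])
A=np.vstack([rows(*d[:3]) for d in D]);b=np.hstack([d[3:] for d in D])
x,res,rk,sv=np.linalg.lstsq(A,b,rcond=None)
if __name__=="__main__":
    print(x.round(4),rk,sv.round(3),(A@x-b).round(4))
    for p in (10,15,20,25,28):
      for z in (.05,.06,.08,.10,.15):
        out=[]
        for r in np.arange(.5,.86,.02):
            f=lambda j:np.r_[(rows(j[0],j[1],p-j[0]+j[1])@x-[r,z]),]
            s=least_squares(f,[20,-40]); 
            if np.abs(s.fun).max()<1e-3:
                j2,j3=s.x;j4=p-j2+j3
                if -39<j2<99 and -57<j3<71 and -117<j4<123: out.append(round(r,2)); 
        print(p,z,out[:1],out[-1:])
E
python3 kin.py
```

```text
[0.0008 0.2839 0.5274 0.4397 0.073  0.4679] 6 [4.398 3.181 0.624 0.343 0.128 0.101] [ 0.0006 -0.0004 -0.0005 -0.      0.      0.0004 -0.0002  0.0006  0.0001
 -0.0006]
10 0.05 [np.float64(0.8)] [np.float64(0.84)]
10 0.06 [np.float64(0.8)] [np.float64(0.84)]
10 0.08 [np.float64(0.82)] [np.float64(0.84)]
10 0.1 [np.float64(0.82)] [np.float64(0.84)]
10 0.15 [np.float64(0.82)] [np.float64(0.84)]
15 0.05 [np.float64(0.8)] [np.float64(0.84)]
15 0.06 [np.float64(0.8)] [np.float64(0.84)]
15 0.08 [np.float64(0.82)] [np.float64(0.84)]
15 0.1 [np.float64(0.82)] [np.float64(0.84)]
15 0.15 [np.float64(0.82)] [np.float64(0.84)]
20 0.05 [np.float64(0.8)] [np.float64(0.84)]
20 0.06 [np.float64(0.8)] [np.float64(0.84)]
20 0.08 [np.float64(0.8)] [np.float64(0.84)]
20 0.1 [np.float64(0.8)] [np.float64(0.84)]
20 0.15 [np.float64(0.8)] [np.float64(0.84)]
25 0.05 [np.float64(0.8)] [np.float64(0.84)]
25 0.06 [np.float64(0.8)] [np.float64(0.84)]
25 0.08 [np.float64(0.8)] [np.float64(0.84)]
25 0.1 [np.float64(0.8)] [np.float64(0.84)]
25 0.15 [np.float64(0.78)] [np.float64(0.84)]
28 0.05 [np.float64(0.78)] [np.float64(0.84)]
28 0.06 [np.float64(0.78)] [np.float64(0.84)]
28 0.08 [np.float64(0.78)] [np.float64(0.84)]
28 0.1 [np.float64(0.78)] [np.float64(0.84)]
28 0.15 [np.float64(0.78)] [np.float64(0.84)]
```

```bash
python3 - <<'E'
from kin import *
def ik(r,z,p):
    s=least_squares(lambda j:rows(j[0],j[1],p-j[0]+j[1])@x-[r,z],[40,-20])
    j2,j3=s.x;return np.abs(s.fun).max()<1e-3,j2,j3,p-j2+j3
for r in (.56,.6,.64,.68,.70,.72,.74,.76,.78,.8):
    o=[]
    for z in (.055,.1):
        for p in range(5,91):
            ok,j2,j3,j4=ik(r,z,p)
            if ok and j3>-57.5 and j4>-117: break
        o.append((p,round(j2),round(j3),round(j4)))
    print(r,o,"down .1/.22",[tuple(np.round(ik(r,z,90)).astype(int)) for z in (.1,.24)])
from h import *
for uv in [(412,90),(455,95),(450,155),(448,165),(408,192),(395,105),(232,115),(215,222)]: print(uv,ray("top",uv,0.0).round(3))
for P in [(.72,-.35,0),(.7,-.33,0),(.68,-.32,0),(.66,-.34,0)]: print(P,proj("top",P).round(0))
E
python3 - <<'E'
import cv2
a=cv2.imread("pics/top0.png")[50:290,300:520]
cv2.imwrite("pics/c3.png",cv2.resize(a,None,fx=2.5,fy=2.5))
E
```

```text
0.56 [(59, 5, -57, -3), (56, -1, -57, 0)] down .1/.22 [(np.int64(1), np.int64(19), np.int64(-20), np.int64(52)), (np.int64(1), np.int64(13), np.int64(-8), np.int64(69))]
0.6 [(54, 9, -57, -12), (52, 3, -57, -8)] down .1/.22 [(np.int64(1), np.int64(23), np.int64(-14), np.int64(53)), (np.int64(1), np.int64(18), np.int64(-2), np.int64(70))]
0.64 [(50, 13, -57, -19), (47, 7, -57, -17)] down .1/.22 [(np.int64(1), np.int64(26), np.int64(-8), np.int64(56)), (np.int64(1), np.int64(22), np.int64(4), np.int64(72))]
0.68 [(45, 17, -57, -29), (43, 12, -57, -25)] down .1/.22 [(np.int64(1), np.int64(30), np.int64(-1), np.int64(58)), (np.int64(1), np.int64(27), np.int64(11), np.int64(74))]
0.7 [(42, 20, -57, -35), (40, 14, -57, -31)] down .1/.22 [(np.int64(1), np.int64(33), np.int64(2), np.int64(59)), (np.int64(1), np.int64(29), np.int64(15), np.int64(76))]
0.72 [(39, 23, -57, -41), (37, 18, -57, -38)] down .1/.22 [(np.int64(1), np.int64(35), np.int64(6), np.int64(61)), (np.int64(1), np.int64(31), np.int64(19), np.int64(77))]
0.74 [(35, 27, -57, -49), (34, 21, -57, -44)] down .1/.22 [(np.int64(1), 
[... 295 characters left out ...]
), (26, 30, -57, -61)] down .1/.22 [(np.int64(1), np.int64(41), np.int64(17), np.int64(66)), (np.int64(1), np.int64(39), np.int64(32), np.int64(83))]
0.8 [(5, 63, -54, -113), (5, 57, -57, -108)] down .1/.22 [(np.int64(1), np.int64(44), np.int64(22), np.int64(68)), (np.int64(1), np.int64(42), np.int64(37), np.int64(85))]
(412, 90) [ 0.823 -0.305  0.   ]
(455, 95) [ 0.813 -0.394  0.   ]
(450, 155) [ 0.688 -0.383  0.   ]
(448, 165) [ 0.668 -0.378  0.   ]
(408, 192) [ 0.612 -0.296  0.   ]
(395, 105) [ 0.792 -0.27   0.   ]
(232, 115) [0.77  0.067 0.   ]
(215, 222) [0.549 0.1   0.   ]
(0.72, -0.35, 0) [434. 140.]
(0.7, -0.33, 0) [424. 149.]
(0.68, -0.32, 0) [420. 159.]
(0.66, -0.34, 0) [429. 169.]
```

View pics/c3.png

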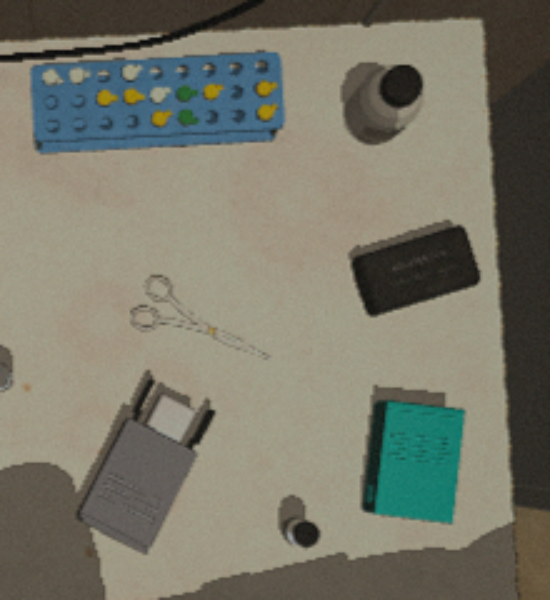

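The clear area is beyond the scissors, around (0.73,-0.28). The turquoise box, black box and rack are all at least 60 mm from it. At that reach the tool can tilt about 70°, so I'll carry the sleeve there while tilting.

Emit:
{"name": "arm_command", "arguments": {"series": [{"hand": 1, "slide": [0.6, -0.25, 0.1], "angular": [0, 0, 0]}, {"hand": 1, "slide": [0.7, -0.3, 0.1], "angular": [-0.2, -0.4, 0]}, {"hand": 1, "slide": [0.7, -0.3, 0], "angular": [-0.4, -0.8, 0]}, {"hand": 1, "slide": [0.7, -0.3, 0], "angular": [-0.45, -0.89, 0]}, {"hand": 1, "slide": [0.4, -0.17, 0], "angular": [-0.45, -0.89, 0]}, {"hand": 1, "slide": [0, 0, 0], "angular": [-0.45, -0.89, 0]}]}}

```text
clock: 7.45
position: [0.696, -0.2672, 0.0949]
orientation: [-179.7, 50.1, 152.3]
ft_force: [0.5, -0.4, -7.0]
opening: 0.0609
```

```bash
python3 look.py scene s3.png 200 60 450 280 3
```

```text
7.45 [ 0.696  -0.2672  0.0949] [-179.7   50.1  152.3] [-17.4  18.5 -50.7 -28.8  -8.2   6.7] [ 0.5 -0.4 -7. ] 0.06092276667631935
```

View pics/s3.png

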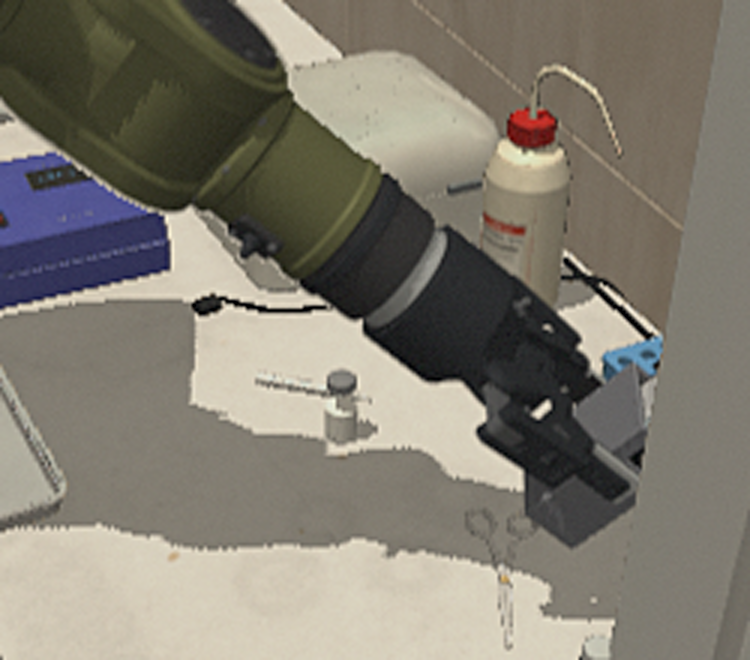

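Emit:
{"name": "arm_command", "arguments": {"series": [{"hand": 1, "slide": [0.4, -0.17, 0.1], "angular": [-0.45, -0.89, 0]}, {"hand": 1, "slide": [0.25, -0.1, 0.1], "angular": [-0.45, -0.89, 0]}, {"hand": 1, "slide": [0, 0, 0], "angular": [-0.45, -0.89, 0]}, {"hand": 1, "slide": [0, 0, 0], "angular": [-0.45, -0.89, 0]}]}}

```text
clock: 8.0
position: [0.7255, -0.2797, 0.0928]
orientation: [-179.8, 69.1, 152.3]
ft_force: [0.9, 0.5, -6.4]
opening: 0.0611
```

```bash
python3 look.py top t3.png 300 50 520 290 2.5
```

```text
8.0 [ 0.7255 -0.2797  0.0928] [-179.8   69.1  152.3] [-16.6  36.2 -58.4 -73.3 -10.5   4. ] [ 0.9  0.5 -6.4] 0.06110390459209053
```

View pics/t3.png

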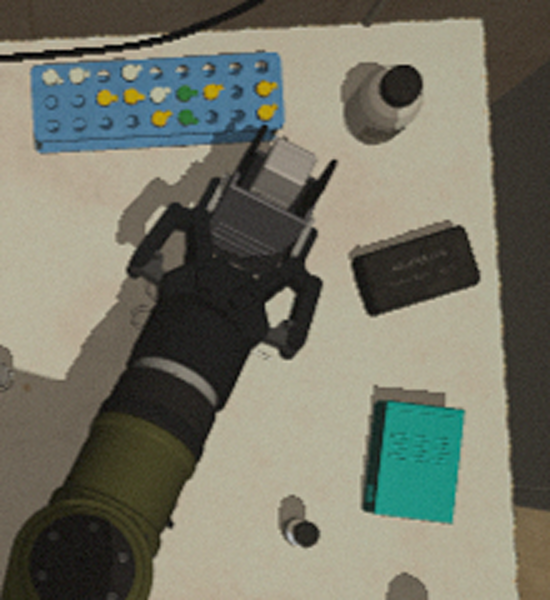

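69° of tilt, and joint 3 is close to its end. Lowering in small steps with a slight outward move, which relieves joint 3.

Emit:
{"name": "arm_command", "arguments": {"series": [{"hand": 1, "slide": [0.1, -0.05, -0.25], "angular": [0, 0, 0]}, {"hand": 1, "slide": [0.1, -0.05, -0.2], "angular": [0, 0, 0]}, {"hand": 1, "slide": [0, 0, 0], "angular": [0, 0, 0]}]}}

```text
clock: 8.43
position: [0.7339, -0.2844, 0.0537]
orientation: [-179.4, 68.1, 152.7]
ft_force: [1.0, -1.1, -2.4]
opening: 0.061
```

```bash
python3 -c "
from h import *
o=monitor.get_obs();print(o['position'],o['orientation'],o['joint_pos'].round(2),o['ft_force'])"
```

```text
[ 0.73386844 -0.28444469  0.05371556] [-179.40543809   68.14438898  152.70091544] [-16.9   41.48 -56.38 -75.64 -10.24   3.91] [ 1.02925024 -1.10494571 -2.37556406]
```

Contact has begun (weight reading down from 6.4 to 2.4 N). I'll release gradually.

Emit:
{"name": "arm_command", "arguments": {"series": [{"hand": 1, "slide": [0, 0, -0.03], "angular": [0, 0, 0]}, {"hand": -0.55, "slide": [0, 0, 0], "angular": [0, 0, 0]}, {"hand": -0.6, "slide": [0, 0, 0], "angular": [0, 0, 0]}, {"hand": -0.7, "slide": [0, 0, 0], "angular": [0, 0, 0]}, {"hand": -0.8, "slide": [0, 0, 0], "angular": [0, 0, 0]}], "squeeze": 20}}

```text
clock: 9.05
position: [0.7369, -0.2857, 0.0594]
orientation: [-179.7, 68.7, 152.4]
ft_force: [0.4, -0.4, 0.3]
opening: 0.077
```

```bash
python3 look.py top t4.png 340 60 460 190 4.5
```

```text
9.05 [ 0.7369 -0.2857  0.0594] [-179.7   68.7  152.4] [-16.9  41.3 -56.2 -75.9 -10.3   3.9] [ 0.4 -0.4  0.3] 0.07703912663357668
```

View pics/t4.png

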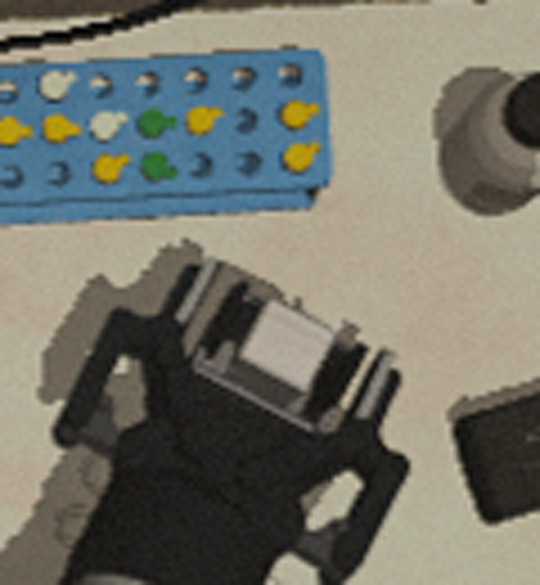

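Sleeve stands upright between the open fingers: head block top at crop (290,345), pads on either side. I'll open fully, then rise while turning the tool back toward down, fingers straddling it.

```bash
python3 -c "
from h import *
f=lambda u,v:(u/4.5+340,v/4.5+60)
print(ray('top',f(290,345),.12))
for c in [(262,300),(340,338),(315,390),(240,353)]: print(ray('top',f(*c),.12))
print('outer mouth', [ray('top',f(*c),.09) for c in [(197,365),(318,432)]])
"
```

```text
[ 0.70433462 -0.2696449   0.12      ]
[ 0.7224846  -0.25846118  0.12      ]
[ 0.7072088  -0.28968444  0.12      ]
[ 0.68621369 -0.27960794  0.12      ]
[ 0.70105661 -0.24960273  0.12      ]
outer mouth [array([ 0.70134057, -0.23589062,  0.09      ]), array([ 0.67352515, -0.28599847,  0.09      ])]
```

Emit:
{"name": "arm_command", "arguments": {"series": [{"hand": -1, "slide": [0, 0, 0], "angular": [0, 0, 0]}, {"hand": -1, "slide": [0, 0, 0.15], "angular": [0.3, 0.6, 0]}, {"hand": -1, "slide": [0, 0, 0.25], "angular": [0.45, 0.89, 0]}, {"hand": -1, "slide": [0, 0, 0.25], "angular": [0.45, 0.89, 0]}]}}

```text
clock: 9.6
position: [0.7329, -0.2836, 0.0911]
orientation: [-179.2, 54.4, 152.9]
ft_force: [1.6, -0.1, -0.5]
opening: 0.0855
```

```bash
python3 look.py top t5.png 340 60 460 190 4.5
```

```text
9.6 [ 0.7329 -0.2836  0.0911] [-179.2   54.4  152.9] [-17.6  23.7 -49.1 -36.7  -8.5   5.6] [ 1.6 -0.1 -0.5] 0.08552477988656362
```

View pics/t5.png

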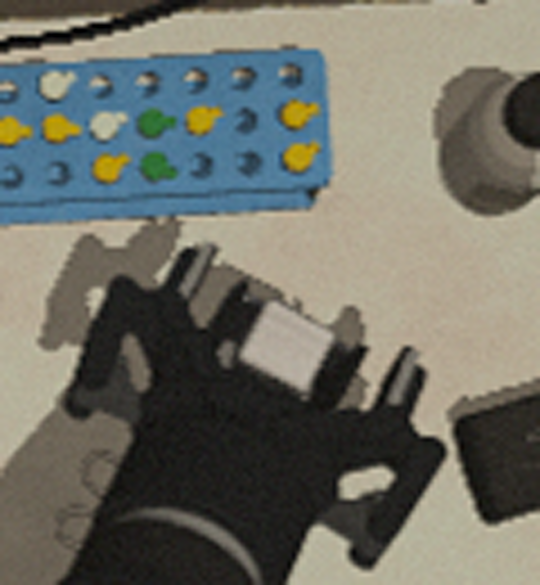

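Emit:
{"name": "arm_command", "arguments": {"series": [{"hand": -1, "slide": [0, 0, 0.5], "angular": [0.3, 0.6, 0]}, {"hand": -1, "slide": [0, 0, 0.6], "angular": [0.45, 0.89, 0]}, {"hand": -1, "slide": [0, 0, 0.6], "angular": [0.45, 0.89, 0]}, {"hand": -1, "slide": [0, 0, 0.2], "angular": [0.45, 0.89, 0]}, {"hand": -1, "slide": [0, 0, 0], "angular": [0.45, 0.89, 0]}, {"hand": -1, "slide": [-0.1, 0.05, 0], "angular": [0.45, 0.89, 0]}, {"hand": -1, "slide": [-0.1, 0.05, 0], "angular": [0.45, 0.89, 0]}, {"hand": -1, "slide": [-0.1, 0.05, 0], "angular": [0.45, 0.89, 0]}]}}

```text
clock: 10.65
position: [0.718, -0.2749, 0.2114]
orientation: [-179.1, 15.5, 153.0]
ft_force: [0.2, 0.3, -0.4]
opening: 0.0855
```

```bash
python3 -c "
from h import *
o=monitor.get_obs();print(o['position'],o['orientation'],o['joint_pos'].round(1),o['ft_force']);R=Ro.from_euler('xyz',o['orientation'],degrees=True)
y=153.5
T=Ro.from_euler('xyz',[180,0,y],degrees=True)
print('need turn deg',(T*R.inv()).as_rotvec(degrees=True), T.as_matrix()[:,1])"
```

```text
[ 0.71802045 -0.27485394  0.21135745] [-179.1443118    15.50463805  153.04957873] [-19.8  23.9   0.9  51.8  -2.8   6.9] [ 0.16471808  0.33472859 -0.41623983]
need turn deg [ 7.73213114 13.46566554  0.56343868] [4.46197813e-01 8.94934362e-01 1.22464680e-16]
```

Emit:
{"name": "arm_command", "arguments": {"series": [{"hand": -1, "slide": [-0.1, 0.03, 0], "angular": [0.5, 0.89, 0]}, {"hand": -1, "slide": [-0.05, 0, 0], "angular": [0.5, 0.89, 0]}, {"hand": -1, "slide": [-0.03, 0, 0], "angular": [0.5, 0.8, 0]}, {"hand": -1, "slide": [0, 0, 0], "angular": [0, 0, 0]}]}}

```text
clock: 11.15
position: [0.7109, -0.2742, 0.2053]
orientation: [180.0, 0.3, 153.0]
ft_force: [0.8, 0.9, 0.2]
opening: 0.0857
```

```bash
python3 look.py wrist w4.png 0 0 640 400 1.25; python3 look.py top t6.png 340 60 460 190 4.5; python3 -c "
from h import *
o=monitor.get_obs();R=Ro.from_euler('xyz',o['orientation'],degrees=True)
T=Ro.from_euler('xyz',[180,0,153.5],degrees=True)
print('need turn deg',(T*R.inv()).as_rotvec(degrees=True))"
```

```text
11.15 [ 0.7109 -0.2742  0.2053] [180.    0.3 153. ] [-21.1  36.9  23.1  75.9  -0.    5.9] [0.8 0.9 0.2] 0.08567353824262378
11.2 [ 0.7107 -0.2739  0.2058] [180.    0.4 153. ] [-21.1  36.8  23.   75.8  -0.    5.9] [ 0.6  0.4 -0.2] 0.08555507919729133
need turn deg [0.16103771 0.39727058 0.49185329]
```

View pics/w4.png

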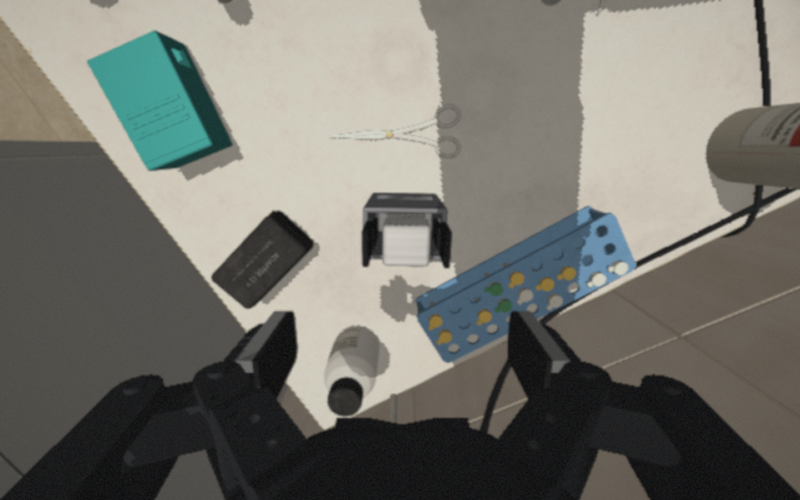

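View pics/t6.png

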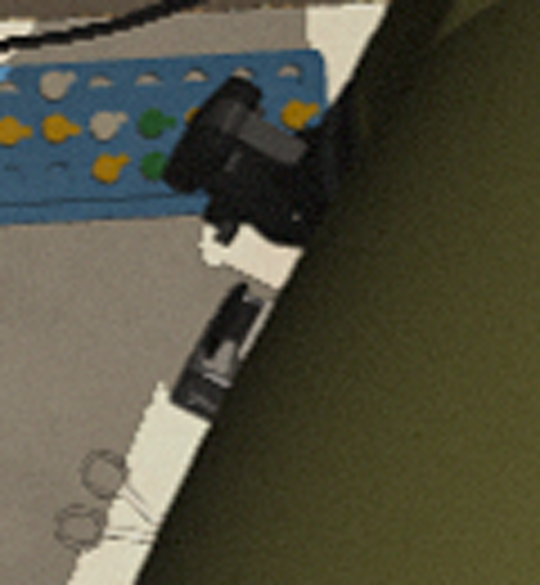

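```bash
python3 -c "
import cv2
a=cv2.imread('pics/full_w4.png')[145:225,270:380]
cv2.imwrite('pics/w4c.png',cv2.resize(a,None,fx=7,fy=7,interpolation=cv2.INTER_CUBIC))"
```

```text
(no output)
```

View pics/w4c.png

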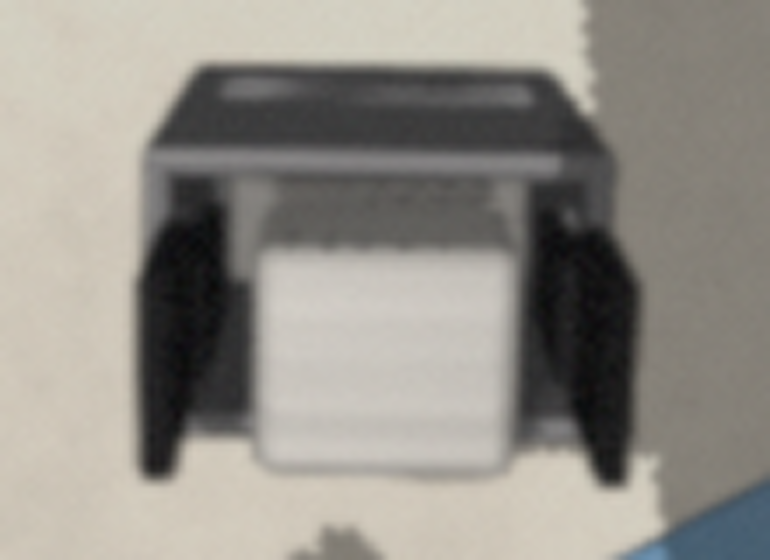

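```bash
python3 -c "
from h import *
f=lambda u,v:(u/7+270,v/7+145)
H=[ray('wrist',f(*c),.12) for c in [(257,250),(513,250),(513,470),(257,470)]]
c=sum(H)/4;print('head',c,np.linalg.norm(H[0]-H[1]),np.linalg.norm(H[1]-H[2]))
d=H[0]-H[1]+H[3]-H[2];print('y-dir',np.degrees(np.arctan2(d[1],d[0])))
P=[ray('wrist',f(*c),.126) for c in [(138,478),(630,484),(138,290),(638,290)]];print('pads mid',(P[0]+P[1])/2,(P[2]+P[3])/2,np.linalg.norm(P[0]-P[1]))
d=P[1]-P[0];print(np.degrees(np.arctan2(d[1],d[0])))
M=[ray('wrist',f(*c),.09) for c in [(148,155),(612,160)]];d=M[0]-M[1];print('mouth',sum(M)/2,np.linalg.norm(d),np.degrees(np.arctan2(d[1],d[0])))
print(monitor.get_obs()['position'],proj('wrist',[.7107,-.2739,.12]))
"
```

```text
head [ 0.7052295  -0.26668578  0.12      ] 0.029803598925942573 0.02703706638991722
y-dir -117.05593839179028
pads mid [ 0.7166048  -0.27264212  0.126     ] [ 0.69626475 -0.26185686  0.126     ] 0.05772551224706634
62.200468460725105
mouth [ 0.68801688 -0.25823577  0.09      ] 0.06032177047219906 -117.66954161164894
[ 0.71018448 -0.27355032  0.20661768] [320.25708108 206.07120889]
```

Pads' middle is at (0.706,-0.267), tool yaw 153.0 against a wanted 152.4. Descending in stages.

Emit:
{"name": "arm_command", "arguments": {"series": [{"hand": -1, "slide": [-0.1, 0.1, -0.3], "angular": [0, 0, 0]}, {"hand": -1, "slide": [0, 0, -0.4], "angular": [0, 0, -0.1]}, {"hand": -1, "slide": [0, 0, -0.2], "angular": [0, 0, 0]}, {"hand": -1, "slide": [0, 0, 0], "angular": [0, 0, 0]}]}}

```text
clock: 11.75
position: [0.7043, -0.2666, 0.1533]
orientation: [179.9, 1.0, 152.6]
ft_force: [-0.4, 0.3, -0.5]
opening: 0.0854
```

Emit:
{"name": "arm_command", "arguments": {"series": [{"hand": -1, "slide": [0, -0.02, -0.35], "angular": [0.09, 0.18, 0]}, {"hand": -1, "slide": [0, 0, -0.35], "angular": [0, 0, 0]}, {"hand": -1, "slide": [0, 0, -0.15], "angular": [0, 0, 0]}, {"hand": -1, "slide": [0, 0, 0], "angular": [0, 0, 0]}]}}

```text
clock: 12.25
position: [0.7054, -0.2685, 0.1012]
orientation: [179.9, 0.1, 152.6]
ft_force: [-0.1, 0.2, -0.4]
opening: 0.0854
```

```bash
python3 look.py wrist w5.png 220 100 420 260 4
```

```text
12.25 [ 0.7054 -0.2685  0.1012] [1.799e+02 1.000e-01 1.526e+02] [-20.9  38.6  12.4  63.8   0.1   6.6] [-0.1  0.2 -0.4] 0.08540085666314891
```

View pics/full_w5.png

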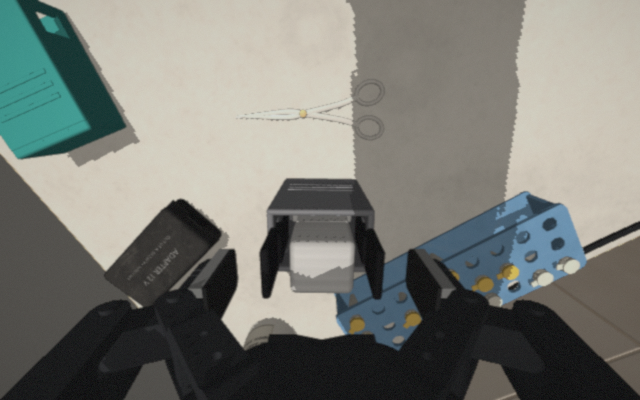

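The wrist view shows the cassette pads (260 and 384 px) centred between the fingers (237 and 407 px). I'll lower 6 mm and squeeze.

Emit:
{"name": "arm_command", "arguments": {"series": [{"hand": -1, "slide": [0, 0, -0.1], "angular": [0, 0, 0]}, {"hand": -1, "slide": [0, 0, 0], "angular": [0, 0, 0]}, {"hand": 1, "slide": [0, 0, 0], "angular": [0, 0, 0]}, {"hand": 1, "slide": [0, 0, 0], "angular": [0, 0, 0]}, {"hand": 1, "slide": [0, 0, 0], "angular": [0, 0, 0]}, {"hand": 1, "slide": [0, 0, 0], "angular": [0, 0, 0]}, {"hand": 1, "slide": [0, 0, 0], "angular": [0, 0, 0]}, {"hand": 1, "slide": [0, 0, 0], "angular": [0, 0, 0]}], "squeeze": 40}}

```text
clock: 13.3
position: [0.7077, -0.2694, 0.0999]
orientation: [179.9, 0.4, 152.6]
ft_force: [-0.0, -0.8, 2.2]
opening: 0.0406
```

```bash
python3 look.py wrist w6.png 220 100 420 260 4
```

```text
13.3 [ 0.7077 -0.2694  0.0999] [179.9   0.4 152.6] [-20.9  38.6  12.2  63.2   0.1   6.6] [-0.  -0.8  2.2] 0.04061807063108249
```

View pics/full_w6.png

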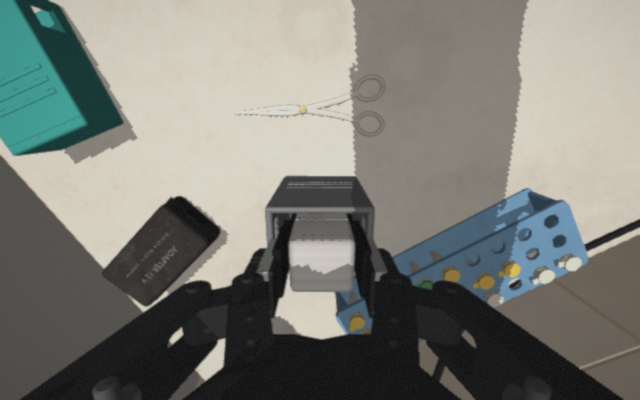

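View pics/w6.png

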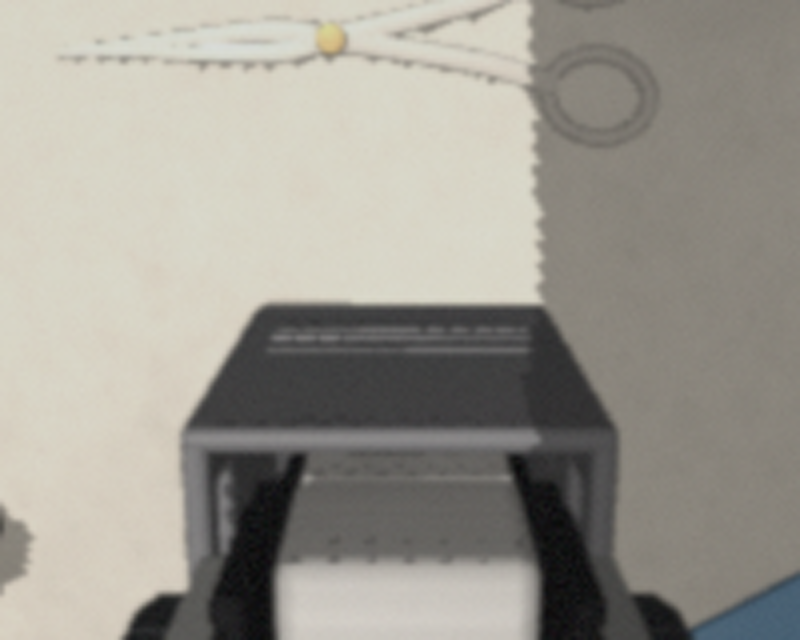

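Both catches are pressed in against the head block. I'll draw up slowly and check.

Emit:
{"name": "arm_command", "arguments": {"series": [{"hand": 1, "slide": [0, 0, 0.15], "angular": [0, 0, 0]}, {"hand": 1, "slide": [0, 0, 0.2], "angular": [0, 0, 0]}, {"hand": 1, "slide": [0, 0, 0.2], "angular": [0, 0, 0]}, {"hand": 1, "slide": [0, 0, 0], "angular": [0, 0, 0]}]}}

```text
clock: 13.85
position: [0.7077, -0.2694, 0.1352]
orientation: [179.9, 0.4, 152.6]
ft_force: [0.5, 0.4, -1.3]
opening: 0.0404
```

```bash
python3 look.py wrist w7.png 220 100 420 260 4;python3 look.py scene s7.png 300 60 450 280 3
```

```text
13.85 [ 0.7077 -0.2694  0.1352] [179.9   0.4 152.6] [-20.9  37.5  15.   67.1   0.1   6.6] [ 0.5  0.4 -1.3] 0.040359236692884284
13.9 [ 0.7074 -0.2693  0.1344] [179.9   0.4 152.6] [-20.9  37.5  15.   67.1   0.1   6.6] [ 0.4 -0.2 -0.9] 0.04026088982646139
```

View pics/w7.png

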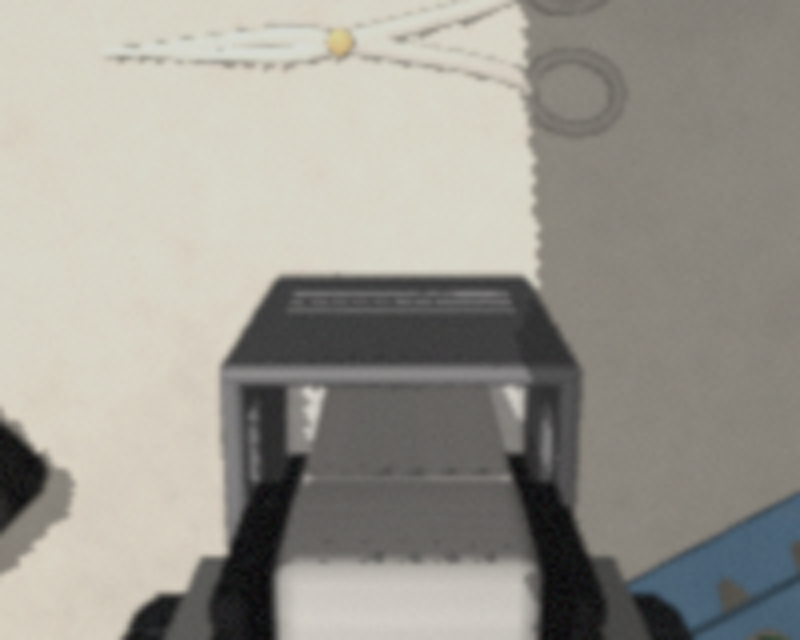

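View pics/s7.png

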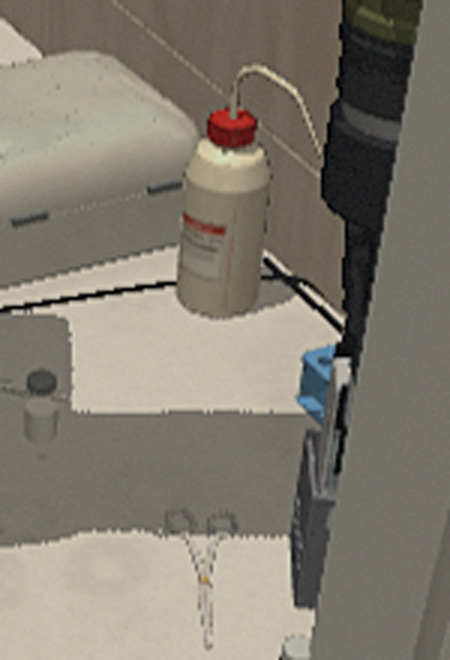

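Cassette is sliding out and the sleeve stays put. Continuing straight up.

Emit:
{"name": "arm_command", "arguments": {"series": [{"hand": 1, "slide": [0, 0, 0.2], "angular": [0, 0, 0]}, {"hand": 1, "slide": [0, 0, 0.25], "angular": [0, 0, 0]}, {"hand": 1, "slide": [0, 0, 0.25], "angular": [0, 0, 0]}, {"hand": 1, "slide": [0, 0, 0.1], "angular": [0, 0, 0]}]}}

```text
clock: 14.45
position: [0.7066, -0.269, 0.1843]
orientation: [179.9, 0.3, 152.6]
ft_force: [0.3, -1.2, -1.3]
opening: 0.0405
```

Emit:
{"name": "arm_command", "arguments": {"series": [{"hand": 1, "slide": [0, 0, 0.2], "angular": [0, 0, 0]}, {"hand": 1, "slide": [0, 0, 0.25], "angular": [0, 0, 0]}, {"hand": 1, "slide": [0, 0, 0.2], "angular": [0, 0, 0]}, {"hand": 1, "slide": [0, 0, 0], "angular": [0, 0, 0]}]}}

```text
clock: 14.95
position: [0.707, -0.2691, 0.2274]
orientation: [179.9, 0.4, 152.6]
ft_force: [0.3, 0.8, -1.1]
opening: 0.0404
```

```bash
python3 look.py wrist w8.png 220 100 420 260 4;python3 look.py scene s8.png 300 60 450 280 3
```

```text
14.95 [ 0.707  -0.2691  0.2274] [179.9   0.4 152.6] [-20.9  36.   24.4  78.    0.1   6.6] [ 0.3  0.8 -1.1] 0.040372204996763736
15.0 [ 0.7068 -0.269   0.2266] [179.9   0.3 152.6] [-20.9  36.   24.3  78.    0.1   6.6] [-0.5  0.1 -1.4] 0.04034399416782782
```

View pics/w8.png

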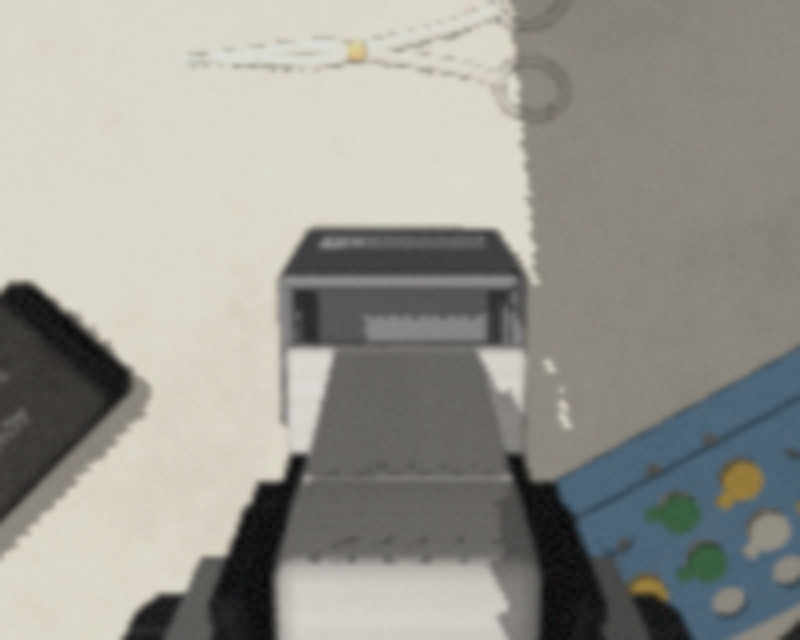

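View pics/s8.png

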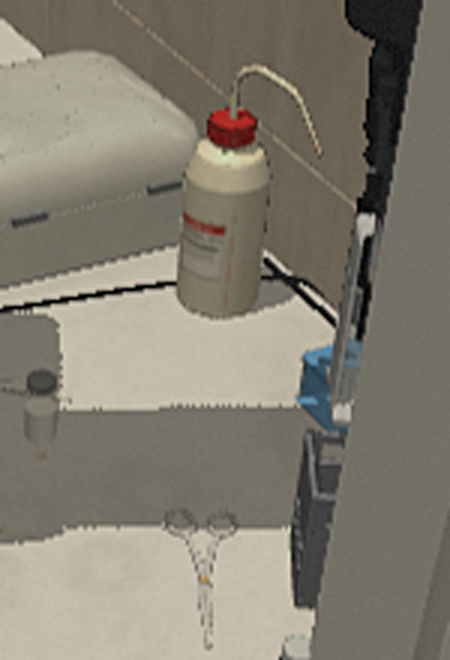

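The cassette's foot is about 45 mm above the mouth, the sleeve is standing and the inside is empty. I'll settle a moment and check the bystanders.

Emit:
{"name": "arm_command", "arguments": {"series": [{"hand": 1, "slide": [0, 0, 0], "angular": [0, 0, 0]}, {"hand": 1, "slide": [0, 0, 0], "angular": [0, 0, 0]}, {"hand": 1, "slide": [0, 0, 0], "angular": [0, 0, 0]}, {"hand": 1, "slide": [0, 0, 0], "angular": [0, 0, 0]}]}}

```text
clock: 15.55
position: [0.7055, -0.2685, 0.2234]
orientation: [179.9, 0.1, 152.6]
ft_force: [0.1, -0.2, -1.6]
opening: 0.0407
```

```bash
python3 look.py scene s9.png 200 150 450 400 2.2
```

```text
15.55 [ 0.7055 -0.2685  0.2234] [1.799e+02 1.000e-01 1.526e+02] [-20.9  36.1  24.1  77.9   0.1   6.6] [ 0.1 -0.2 -1.6] 0.040650624895708413
```

View pics/s9.png

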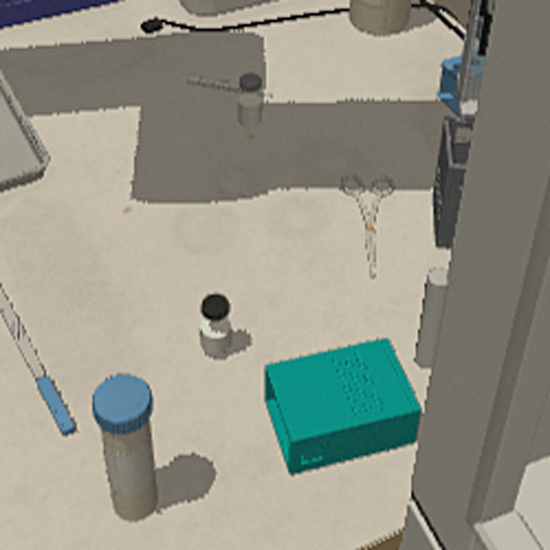

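Vials stand at crop (250,98) and (215,325), and the scissors, bar and turquoise box are untouched. The sleeve stands at (455,190) with the cassette above it. Handing in.

```bash
python3 -c "
from station import sign_off
print(sign_off())"
```

```text
the job is handed in; nothing more can be done
None
```

The job is done and handed in at about 15.6 s: the sleeve is standing on its foot and the cassette is out, held upright in the gripper.

- **Moving the sleeve:** it could not be tipped far enough where it lay, because joint 3 would have hit its limit. I carried it to the clear spot beyond the scissors, about (0.70, -0.27), and let go at about 69°. It righted itself there.
- **Drawing the cassette:** I squeezed both catches at 40 N and lifted straight up about 125 mm. The wrist force showed only the cassette's weight (about 1.3 N), and the sleeve did not move.

**Last checks:**
- The cassette's foot is roughly 40 mm above the sleeve's mouth, worked out from the lift height.
- The tool is within about 0.2° of vertical.
- Both vials are standing, and the scissors, metal bar and turquoise look-alike are where they were.

**What disagreed:**
- The finger opening read 40.5 mm, where 46 mm was expected with the catches fully squeezed. The pictures show both catches pressed in, but I did not explain the difference.
- The gripper sinks by about 3 mm when holding still. That is well inside the clearance above the sleeve.
- Joint 3 came within 0.4° of its limit during the tilt; its highest reading was -58.4 against -58.76.

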